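# Open the kettle's sprung lid without letting it fly up

### The job

Open the electric kettle for filling, using fingertips only: press the release button at the top of its handle with one finger while the other finger waits just above the lid, so that the lid springs up against that finger and is caught instead of flying open. Then let the lid rise slowly under the finger until it stands fully open, and come away. Do not lift, shift or tip the kettle, and leave everything else where it is.

Things in the scene. Friction and masses are not known exactly. Their poses are not given: they have to be found in the camera images.
- kettle: Electric kettle, brushed steel and black plastic, on a round black power base 166 mm across; 1.6 kg, loose. Origin: centre of the base's underside; x axis to the spout, -x to the handle, z up. Closed, the lid's top is 213 mm up. The black loop handle reaches 143 mm to -x; the housing at its top covers x -97 to -51 mm, 36 mm wide, top at z 219 mm. To be left where it stands.
- kettle_lid (a joint): angle of the round steel lid: 0 shut, 1.25 rad fully open (stop). Domed disc, 104 mm across, 9 to 13 mm thick, hinged along the kettle's y axis at its rear edge (kettle x -50, z 200 mm); it covers x -48 to +56 mm. A spring drives it open: unlatched, it flies up in 0.3 s unless a finger is above it; holding it takes 1 to 2 N at its middle. It does not latch again.
- kettle_button (a joint): travel of the release button, 0 out, 0.007 m fully down; moves straight down and springs back. It takes 2 N to start and 6 N to push right down; the lid is let go between 4 and 5 mm.
- button_top (a point): centre of the top face of the grey release button, a rounded pad 26 mm (along the kettle's x) by 28 mm, on the housing at the top of the handle; at x -75 mm, z 228 mm of the kettle while not pressed, so 15 mm higher than the middle of the shut lid.
- lid_top (a point): middle of the lid's upper face; at x +4 mm, z 213 mm of the kettle while shut, 79 mm from the button's centre. It moves with the lid; fully open, the lid leans back 72 degrees and its front edge is 303 mm above the worktop.
- mug: speckled mug, 81 x 120 x 94 mm, to be left alone; origin under its middle
- pink_cup: pink cup with handle, 79 x 113 x 102 mm, to be left alone; origin under its middle
- sugar_bowl: small pale bowl, 120 mm across, 59 mm high, to be left alone; origin under its middle
- spoon: steel spoon lying flat, 191 mm, to be left alone
- fork: steel fork lying flat, 204 mm, to be left alone
- canister: white canister with a wooden lid, 102 mm across, 140 mm high, to be left alone; origin under its middle
- tea_box: dark carton, 68 x 136 x 69 mm, to be left alone; origin under its middle
- water_jug: translucent white plastic water jug, 149 x 151 x 249 mm, to be left alone; origin under its middle

How it is judged:
By the outcome, as a careful person would: the job done as asked, in the order asked, and still so for the second after the job is handed in, with the robot touching nothing.
It also fails if it takes over 38 s, if anything falls off the work surface, if the arm or the gripper's body presses on something with over 40 N, if the wrist force passes 120 N, or if a joint passes its speed limit or range.

### The arm

A 6-joint arm with a two-finger parallel gripper is mounted at the origin on a cart in front of the work surface, level with it; the furniture and walls round the work are solid. World frame = base frame: x ahead of the robot, y to its left, z up, the work surface at z = 0. Lengths are in mm, angles in rad, forces in N, time in s.
With the tool pointing down it reaches from about 300 to 775 mm from the base axis. Payload 14.6 kg.
Tool frame: the origin (TCP) lies on the centre line of the jaws, within the pads' length; the fingertips stand 19 mm ahead of it and the grasp point (between the pads) is the TCP (bot.tip_reach is the distance from the TCP to the fingertips, in mm); z points along the fingers, y is the line along which they close (so a half turn about z gives the same grasp; the last joint's range is limited). The gripper opens to 85 mm and grips with 20 to 120 N. Pads are 22 mm wide; open, the fingers measure 114 mm over their backs; the gripper's body (76 mm by 85 mm) begins 54 mm behind the grasp point. The pads swing forward as they close: fully open they stand 13 mm farther back than shut.
Start: joints at [-1.186, 0.3, 1.521, -0, 1.321, -0.067], TCP at [240.114, -494.808, 250.281] pointing down, gripper open.
Joint ranges: [-3.03, 3.03], [-0.79, 2.21], [0.23, 2.52], [-1.04, 4.18], [0, 3.07], [-2.55, 2.55]. Speed limits (rad/s): [2.22, 2.22, 2.57, 3.14, 3.14, 3.14].

### API

Orientations are given as a unit quaternion [w, x, y, z].
In Python, from rig import bot gives the robot as it stands. Calls block until the motion is done:
- bot.move_to(position, orientation): joint-space move of the TCP to a pose.
- bot.servo_line(position, attitude=None, speed=150, until_force=None): straight line of the TCP; attitude=None keeps the orientation; speed is the mean speed in mm/s. With until_force (N) it stops when the force on the tool has changed by that much, and returns True; else False.
- bot.move_joints(angles): joint-space move.
- bot.move_gripper(opening, grip_force=None): finger opening in mm; grip_force is the grip in N (None keeps the last); returns when the fingers have stopped.
- bot.dwell(seconds).
- bot.ik(position, orientation): joint angles nearest the present ones, or None.
- bot.read_state(): the state.
- bot.read_camera(name): name is "side" or "top"; returns a dict with "image" (400x640x3 uint8, blue, green, red), "depth" (400x640 float32, mm along the optical axis (not along the pixel's ray), 0 where there is no reading), "fovy" (degrees; the focal length in pixels is half the picture's height over the tangent of half this angle, whatever the lens; pixels are square), "cx", "cy" (the principal point, pixels), "k1" (the pictures are not rectified: a ray, as slopes to the right and down, at radius r is drawn at 1 + k1 r^2 times it, then the intrinsics apply), "eye" and "attitude" of the camera in the world. Camera axes: x right, y down, z forward; pixel columns grow to the right and rows downward; lengths in mm; the calibration is good to about 2 mm. A picture is of the moment at which its call begins.
A pose or a line that the arm cannot do raises bot.MotionError and nothing moves.
- bot.finish_job(): hands the job in; it is judged then, once.
The state is a dict: "clock": time; "joint_positions": joint angles; "qvel": joint speeds; "effort": joint torques, N m; "ee_pos": TCP position; "tool_rot": TCP orientation; "ft_force": force on the tool from outside, world axes, zero at the start; "moment": the same for the moment, N m; "grip_width": finger opening in mm; "grip_force": force on a finger pad.
Only numpy, scipy, OpenCV 4.12 (cv2) and the standard library are available. Lean on these libraries where they do the work, as an engineer would, in place of code of your own. Each camera call takes 0.05 s, during which the arm holds its last target. There are 200 camera calls.

## Working session

There is one attempt and no reset: what is moved stays moved. The work goes in short steps, each a Python script; the robot and the scene stay as the last script left them, time stands still between calls to the robot, and variables do not carry over. Pictures are saved under pics/ and viewed, at most 10 in all, crops included, and the job is handed in when it is done.

```bash
ls; mkdir -p pics
cat > h.py <<'E'
import numpy as np, cv2
from scipy.spatial.transform import Rotation as R
from rig import bot
def cloud(c):
    h,w=c["depth"].shape; f=h/2/np.tan(np.radians(c["fovy"])/2)
    K=np.array([[f,0,c["cx"]],[0,f,c["cy"]],[0,0,1.]])
    uv=np.stack(np.meshgrid(np.arange(w),np.arange(h)),-1).reshape(-1,1,2).astype(np.float64)
    n=cv2.undistortPoints(uv,K,np.array([c["k1"],0,0,0.]))[:,0]
    d=c["depth"].reshape(-1,1)
    p=np.hstack([n*d,d])
    a=np.asarray(c["attitude"]); r=R.from_quat(a[[1,2,3,0]]) if a.size==4 else R.from_matrix(a)
    p=r.apply(p)+np.asarray(c["eye"]); p[d[:,0]<=0]=np.nan
    return p.reshape(h,w,3)
E
python3 - <<'E'
from h import *
import pickle
for n in("top","side"):
    c=bot.read_camera(n); cv2.imwrite(f"pics/{n}0.png",c["image"]); pickle.dump(c,open(n+".pkl","wb"))
    print(n,c["eye"],c["attitude"],c["fovy"],c["k1"])
print(bot.read_state())
E
```

```text
pics
top [ 241.27059837 -123.74956817 1413.42006226] [-0.11172454  0.80793688 -0.57364834  0.07538702] 47.5035291949186 -0.004170504347813853
side [233.14693264 783.52736323 533.87912634] [ 0.10025961 -0.16539454  0.81665497 -0.54375299] 54.689073615660966 0.0033709662855435267
{'clock': 0.1, 'joint_positions': array([-1.18560142e+00,  3.00395679e-01,  1.52151959e+00, -2.06360027e-06,
        1.32073626e+00, -6.66154380e-02]), 'qvel': array([-7.54313416e-04, -1.78895688e-03, -2.65268701e-03, -5.53052291e-04,
       -9.97099560e-04, -6.73528287e-05]), 'effort': array([ 1.90755767e-03, -5.44376171e+01, -3.62371981e+01, -5.88425155e-05,
        2.99932479e-03,  2.61695800e-05]), 'ee_pos': array([ 240.0417661 , -494.63278876,  249.78869618]), 'tool_rot': array([-5.22576679e-04,  9.74591564e-01,  2.23988845e-01, -8.49647411e-05]), 'ft_force': array([-0.55751025, -0.0206145 ,  0.10987086]), 'moment': array([-0.0030476 , -0.00527874, -0.01939818]), 'grip_force': 0.0, 'grip_width': 85.49834552359322}
```

View pics/top0.png

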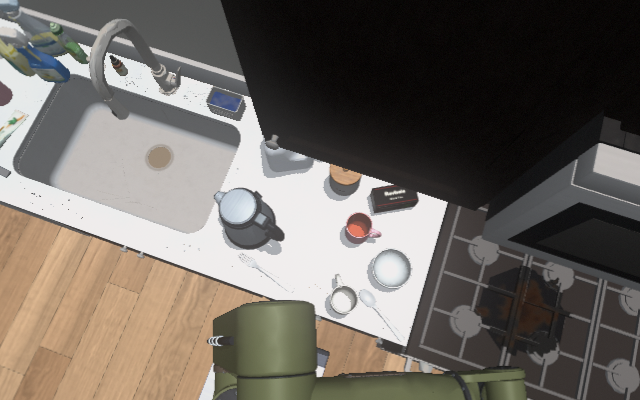

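View pics/side0.png

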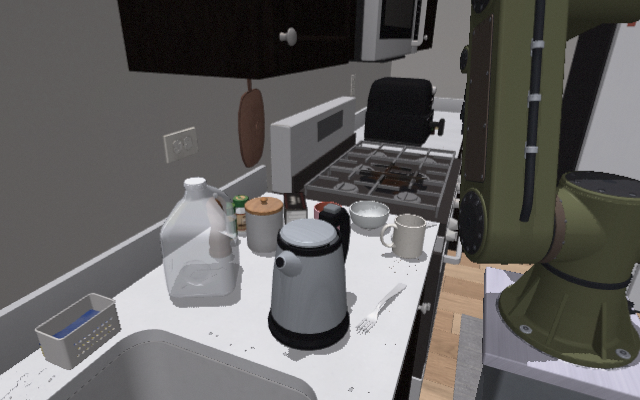

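The top view shows the kettle at about (247,220), its steel lid at (240,206), the spout at the upper left (219,196) and the handle at the lower right (275,233). The side view shows the lid at (308,233) and the handle housing at (333,213).

```bash
python3 - <<'E'
from h import *
import pickle
c=pickle.load(open("top.pkl","rb")); P=cloud(c)
for u,v in[(240,206),(262,218),(275,233),(219,196),(247,240)]: print(u,v,P[v,u].round())
s=pickle.load(open("side.pkl","rb")); Q=cloud(s)
for u,v in[(308,233),(333,213),(285,262),(345,250),(310,300),(300,60),(200,60)]: print('s',u,v,Q[v,u].round())
im=c["image"][165:265,190:310]; im2=s["image"][190:350,250:370]
a=cv2.resize(im,None,fx=4.4,fy=4.4,interpolation=cv2.INTER_CUBIC)
b=cv2.resize(im2,(330,440),interpolation=cv2.INTER_CUBIC)
o=np.zeros((440,800,3),np.uint8); o[:,:a.shape[1]]=a[:,:470] if a.shape[1]>470 else a; 0
E
python3 - <<'E'
from h import *
import pickle
c=pickle.load(open("top.pkl","rb")); s=pickle.load(open("side.pkl","rb"))
a=cv2.resize(c["image"][170:260,195:295],(440,396),interpolation=cv2.INTER_CUBIC)
b=cv2.resize(s["image"][195:345,255:365],(290,396),interpolation=cv2.INTER_CUBIC)
cv2.imwrite("pics/crop.png",np.hstack([a,b]))
E
```

```text
240 206 [484. 203. 212.]
262 218 [469. 129. 233.]
275 233 [447.  88. 198.]
219 196 [495. 274. 195.]
247 240 [419. 177.  90.]
s 308 233 [474. 231. 211.]
s 333 213 [457. 150. 219.]
s 285 262 [488. 293. 184.]
s 345 250 [447.  93. 108.]
s 310 300 [452. 270. 102.]
s 300 60 [584.  25. 485.]
s 200 60 [731. 154. 485.]Traceback (most recent call last):
  File "<stdin>", line 10, in <module>
ValueError: could not broadcast input array from shape (440,470,3) into shape (440,528,3)
```

View pics/crop.png

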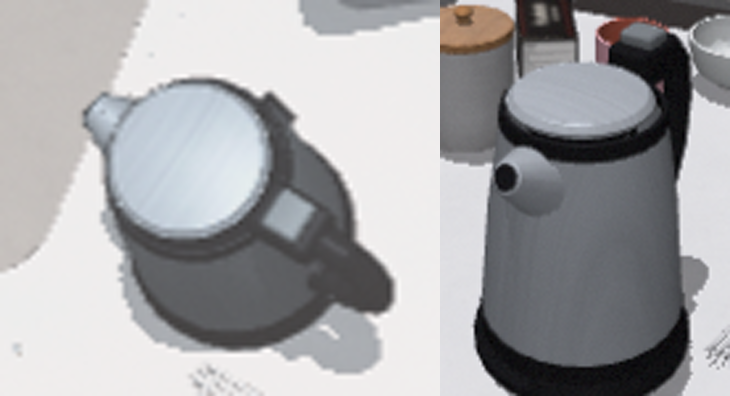

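The crop confirms the layout: the lid centre is at about (238,206) and the grey button at about (261,219) in the top image. Next I'll segment both for metric positions.

Run:
```python
from h import *
import pickle
c=pickle.load(open("top.pkl","rb")); P=cloud(c); s=pickle.load(open("side.pkl","rb")); Q=cloud(s)
for n,p in(("top",P),("side",Q)):
    m=(abs(p[...,0]-478)<75)&(p[...,1]>70)&(p[...,1]<290)
    b=p[m&(p[...,2]>223)&(p[...,2]<240)]
    l=p[m&(p[...,2]>203)&(p[...,2]<217)&(p[...,1]>135)]
    print(n,"btn",len(b),np.median(b,0).round(1),b.min(0).round(),b.max(0).round())
    h=cv2.minEnclosingCircle(l[:,:2].astype(np.float32)); print("lid",len(l),l.mean(0).round(1),h, np.percentile(l,[1,99],axis=0).round())
    mid=l[np.hypot(*(l[:,:2]-h[0]).T)<15]; print("lid mid z",np.median(mid[:,2]) if len(mid) else 0)
# cabinet
for p in(P,Q):
    k=p[(p[...,2]>440)&(p[...,2]<1300)&(p[...,1]>0)&(p[...,1]<350)&(p[...,0]>350)]
    if len(k): print("cab",len(k),np.percentile(k,[0.5,5,50],axis=0).round())
```

```text
top btn 100 [466.6 133.8 228. ] [451. 118. 223.] [482. 153. 236.]
lid 1036 [481.8 207.9 211.3] ((478.8946838378906, 196.95294189453125), 66.56764221191406) [[435. 149. 204.]
 [530. 258. 217.]]
lid mid z 212.78617999793528
side btn 86 [464.2 140.6 226.1] [450. 125. 223.] [479. 149. 228.]
lid 1392 [475.2 215.  209.3] ((473.5096435546875, 198.85757446289062), 68.2024154663086) [[433. 142. 203.]
 [525. 263. 216.]]
lid mid z 211.00951285941534
cab 11783 [[564.   1. 482.]
 [586.   6. 529.]
 [588.  68. 809.]]
cab 22479 [[563.   8. 442.]
 [585.  80. 457.]
 [833. 154. 521.]]
```

```bash
cat >> h.py <<'E'
def onplane(c,uv,z):
    h,w=c["depth"].shape; f=h/2/np.tan(np.radians(c["fovy"])/2)
    K=np.array([[f,0,c["cx"]],[0,f,c["cy"]],[0,0,1.]])
    n=cv2.undistortPoints(np.asarray(uv,float).reshape(-1,1,2),K,np.array([c["k1"],0,0,0.]))[:,0]
    a=np.asarray(c["attitude"]); d=R.from_quat(a[[1,2,3,0]]).apply(np.c_[n,np.ones(len(n))]); e=np.asarray(c["eye"])
    return (e+d*((z-e[2])/d[:,2])[:,None])[:,:2]
E
python3 - <<'E'
from h import *
import pickle
for n,seed_l,seed_b in(("top",(240,206),(261,219)),("side",(308,233),(333,204))):
    c=pickle.load(open(n+".pkl","rb")); im=c["image"]; P=cloud(c)
    g=im.min(2)
    for nm,zlo,zhi,th,zp,sd in(("lid",200,218,120,208,seed_l),("btn",219,238,70,227,seed_b)):
        m=((g>th)&(P[...,2]>zlo)&(P[...,2]<zhi)&(abs(P[...,0]-475)<75)&(P[...,1]>90)&(P[...,1]<270)).astype(np.uint8)
        k,lab,st,ce=cv2.connectedComponentsWithStats(m); i=1+st[1:,4].argmax()
        ct=max(cv2.findContours((lab==i).astype(np.uint8),0,1)[0],key=len)[:,0]
        ct=cv2.convexHull(ct)[:,0]
        w=onplane(c,ct,zp).astype(np.float32)
        print(n,nm,st[i],"ellipse/rect",cv2.fitEllipse(w) if nm=="lid" else cv2.minAreaRect(w), "pix centroid->",onplane(c,ce[i],213 if nm=="lid" else 228).round(1))
E
```

```text
top lid [ 219  188   38   36 1019] ellipse/rect ((483.4869689941406, 211.18057250976562), (101.19986724853516, 102.42411804199219), 119.97643280029297) pix centroid-> [[481.8 209.5]]
top btn [252 212  16  14 122] ellipse/rect ((465.75677490234375, 133.2415771484375), (41.37284851074219, 32.33566665649414), 66.32322692871094) pix centroid-> [[466.  133.9]]
side lid [ 280  219   56   27 1201] ellipse/rect ((479.1891174316406, 219.241943359375), (98.6991958618164, 104.98931884765625), 21.993022918701172) pix centroid-> [[474.  231.1]]
side btn [324 203  17  10 104] ellipse/rect ((463.3462219238281, 144.56056213378906), (35.15701675415039, 29.231895446777344), 82.76616668701172) pix centroid-> [[461.8 146.9]]
```

```bash
cat >> h.py <<'E'
YAW=np.radians(77.6); U=np.array([np.cos(YAW),np.sin(YAW),0]); V=np.array([-U[1],U[0],0]); Z=np.array([0,0,1.])
O=np.array([481.5,208.3,0]); T=14.5; W=72.
def pose(corner,x,z,phi,L=19.):
    """TCP pose putting a finger corner ('lid' outer / 'btn' inner) at kettle (x,z); phi>0 lowers the lid finger"""
    yt=np.cos(phi)*U-np.sin(phi)*Z; zt=-np.sin(phi)*U-np.cos(phi)*Z; xt=np.cross(yt,zt)
    q=R.from_matrix(np.c_[xt,yt,zt]).as_quat()[[3,0,1,2]]
    a=W/2+T if corner=="lid" else -W/2
    return O+x*U+z*Z-a*yt-L*zt, q
PHI=.085
def arc(th,r0=60.,up=13.):   # point of the lid's upper face, r0 from the hinge
    return -50+r0*np.cos(th)-up*np.sin(th), 200+r0*np.sin(th)+up*np.cos(th)
E
python3 - <<'E'
from h import *
print(bot.tip_reach)
for z in(290,228): print(bot.ik(*pose("btn",-78,z,PHI)))
for th in np.linspace(0,1.35,6): print(arc(th),bot.ik(*pose("lid",*arc(th),PHI-.3*th)))
bot.move_gripper(W)
bot.move_to(*pose("btn",-78,290,PHI))
s=bot.read_state(); print(s["clock"],s["ee_pos"],s["grip_width"],bot.tip_reach,s["ft_force"])
bot.servo_line(pose("btn",-78,245,PHI)[0],speed=60)
a=bot.read_camera("side")["image"]; b=bot.read_camera("top")["image"]
cv2.imwrite("pics/h1.png",np.hstack([cv2.resize(a[140:290,250:410],(480,450)),cv2.resize(b[160:260,195:295],(320,450))]))
E
```

```text
19.0
[ 0.30301411  0.17749545  1.5445872  -0.07420546  1.46207749 -1.04173512]
[ 0.30301411  0.22243096  1.63581048 -0.07603193  1.32630145 -1.03136318]
(np.float64(10.0), np.float64(213.0)) [ 0.30608638  0.2315697   1.64297241 -0.07621292  1.31027147 -1.02705646]
(np.float64(4.358745104998628), np.float64(228.53290785408643)) [ 0.26157011  0.18960173  1.66427404 -0.00369692  1.2895587  -1.09177606]
(np.float64(-5.221247009661023), np.float64(241.99837235691652)) [ 0.20795342  0.14909997  1.69104147  0.07345154  1.27045816 -1.1670734 ]
(np.float64(-18.04582728970704), np.float64(252.42071009058125)) [ 0.14581605  0.11268719  1.72265143  0.15549063  1.25346917 -1.2532598 ]
(np.float64(-33.185749639079916), np.float64(259.0447371473555)) [ 0.07663574  0.08316635  1.75815778  0.2420518   1.23920988 -1.34987021]
(np.float64(-49.54400242616407), np.float64(261.3904884018091)) [ 0.00289152  0.06328487  1.79635456  0.33205033  1.22814543 -1.45549621]
2.8917 [473.02609781 168.1428562  305.78437906] 72.06888752421843 19.0 [ 0.16009385  0.00881739 -0.24544794]
```

View pics/h1.png

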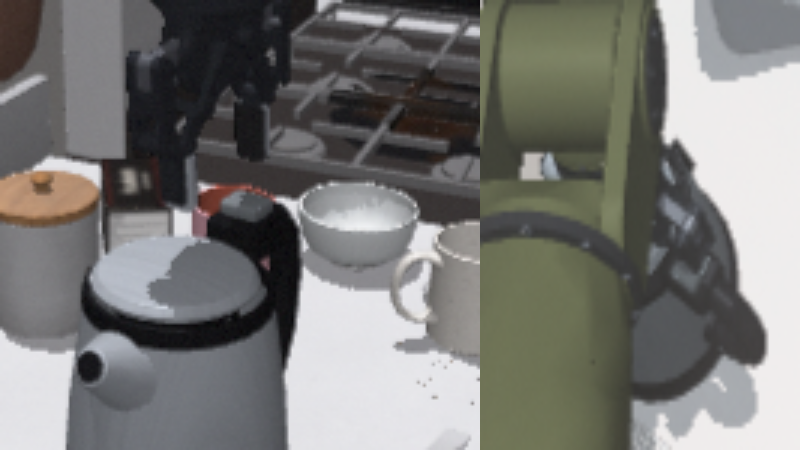

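The side view shows the lid finger's tip at pixel (312,207), above the lid, and the far finger's tip at (333,192), directly above the grey button at (332,206). I'll check the tip positions with the same camera's depth.

Run:
```python
from h import *
c=bot.read_camera("side"); P=cloud(c); s=bot.read_state()
tcp=s["ee_pos"]; q=np.asarray(s["tool_rot"]); r=R.from_quat(q[[1,2,3,0]])
print(tcp,s["clock"])
m=(np.abs(P[...,0]-475)<60)&(P[...,1]>80)&(P[...,1]<290)&(P[...,2]>233)&(P[...,2]<300)
loc=r.inv().apply(P[m]-tcp)          # points in the tool frame
for nm,k in(("lid finger",loc[:,1]>20),("btn finger",loc[:,1]<-20)):
    f=loc[k]; print(nm,len(f),np.percentile(f,[2,50,98],axis=0).round(1).tolist()); 
    t=f[f[:,2]>8]; print("  tip",len(t),np.percentile(t,[5,50,95],axis=0).round(1).tolist() if len(t) else '')
# button in the tool frame, same camera
b=P[(abs(P[...,0]-465)<22)&(P[...,1]>110)&(P[...,1]<160)&(P[...,2]>222)&(P[...,2]<233)]
print("btn",len(b),np.percentile(b,[5,50,95],axis=0).round(1).tolist()); print(r.inv().apply(b-tcp).mean(0).round(1))
print(pose("btn",-75,228,PHI)[0])
```

```text
[472.89802774 168.75955914 261.236001  ] 3.9417
lid finger 365 [[-8.7, 36.8, -43.9], [7.3, 48.2, -20.0], [13.2, 68.1, 9.8]]
  tip 16 [[-6.8, 37.7, 8.2], [2.4, 42.8, 9.7], [10.7, 43.5, 12.3]]
btn finger 275 [[-10.6, -45.4, -35.3], [2.7, -36.5, -14.2], [12.7, -34.5, 10.7]]
  tip 19 [[-8.9, -38.0, 8.3], [0.8, -36.5, 9.6], [10.2, -35.2, 11.7]]
btn 97 [[451.7, 127.3, 222.4], [463.4, 140.3, 225.9], [475.9, 148.6, 227.1]]
[  3.1 -27.2  38.3]
[473.44379282 171.65826842 243.87508723]
```

```bash
sed -i 's/^O=.*/O=np.array([481.9,211.2,0]); T=7.7; W=72./; s/L=19\./L=12./' h.py
python3 - <<'E'
from h import *
bot.servo_line(pose("btn",-77,236,PHI)[0],speed=40)
bot.dwell(.2); f0=bot.read_state(); print(f0["ee_pos"],f0["ft_force"])
hit=bot.servo_line(pose("btn",-77,224.5,PHI)[0],speed=12,until_force=1.5)
s=bot.read_state(); p=s["ee_pos"]; print(hit,p,s["ft_force"],s["clock"])
q=np.asarray(s["tool_rot"]); r=R.from_quat(q[[1,2,3,0]])
for L in(10,12,14): print(L,r.apply([0,-W/2,L])+p)
c=bot.read_camera("side")["image"]
cv2.imwrite("pics/h2.png",cv2.resize(c[150:280,255:385],(560,560),interpolation=cv2.INTER_CUBIC))
E
```

```text
[473.35419322 172.02969641 245.10077846] [ 0.22008097 -0.92083509 -0.14070285]
True [473.19871293 171.9698018  234.70173219] [1.47388549 0.62091115 1.69657904] 5.475
10 [465.31189138 136.10485386 227.80944993]
12 [465.27438339 135.93839959 225.8167417 ]
14 [465.2368754  135.77194532 223.82403346]
```

View pics/h2.png

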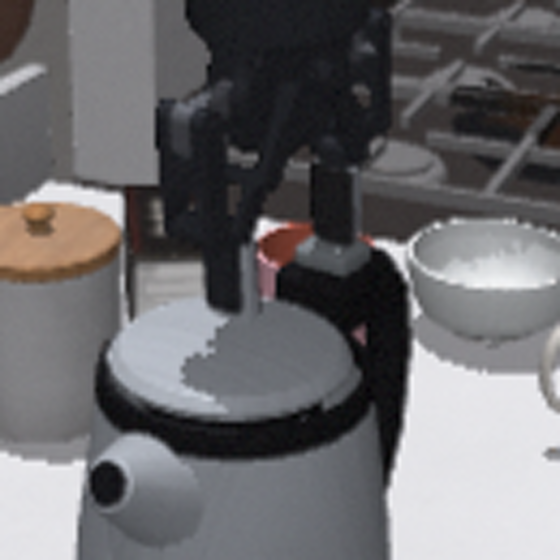

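The picture shows the far finger standing on the grey button at about (338,245). The near finger's tip, at about (225,305), hovers just over the middle of the lid. Next I'll press in small steps.

```bash
sed -i 's/L=12\./L=9.8/' h.py
cat >> h.py <<'E'
def lidfit():
    """lid plane slope along kettle x from the side camera (rad, + = open)"""
    P=cloud(bot.read_camera("side"))-O; a=P@U; b=P@V; z=P[...,2]
    m=(np.hypot(a-4,b)<40)&(z>203)&(z<300)&(np.abs(b)>18)
    a,z=a[m],z[m]
    if len(a)<30: return None
    k=np.abs(z-np.median(z))<25; p=np.polyfit(a[k],z[k],1); return round(float(np.arctan(p[0])),3),round(float(np.polyval(p,4)),1),int(k.sum())
E
python3 - <<'E'
from h import *
p0=bot.read_state()["ee_pos"]; print(lidfit(), p0, pose("btn",-77,228,PHI)[0])
for d in(3,4,4.5,5,5.5,6):
    bot.servo_line(pose("btn",-77,228-d,PHI)[0],speed=8); s=bot.read_state()
    print(d,s["clock"],s["ee_pos"].round(1),s["ft_force"].round(2),s["moment"].round(2),lidfit())
E
```

```text
(-0.013, 210.2, 311) [473.20433721 171.99178723 234.72344276] [473.24660128 171.8420855  234.70830223]
3 6.0833 [473.2 171.9 231.7] [0.8  2.36 1.97] [ 0.23 -0.12 -0.07] (0.006, 211.3, 306)
4 6.4083 [473.2 171.8 230.6] [-0.03  0.6   2.11] [ 0.19 -0.06  0.  ] (0.046, 213.6, 278)
4.5 6.7083 [473.3 171.8 230.4] [-1.38  1.11  3.93] [ 0.15  0.16 -0.09] (0.041, 213.3, 285)
5 7.0083 [473.3 171.8 230. ] [-1.63  1.22  4.62] [ 0.11  0.18 -0.08] (0.031, 212.9, 283)
5.5 7.3083 [473.3 171.8 229.5] [-2.01  1.1   5.66] [ 0.01  0.27 -0.04] (0.03, 212.4, 293)
6 7.6083 [473.3 171.8 229. ] [-1.21  1.11  6.49] [ 0.05  0.26 -0.08] (0.015, 211.9, 300)
```

The lid was released at about 4 mm of travel and is caught under the finger, with its slope near 0.03. Next I'll let it rise along an arc, sliding the contact outward and tilting back.

Run:
```python
from h import *
ths=np.linspace(.04,.85,11)
def target(th):
    r=52.5+22.5*min(1,th/1.25); return pose("lid",*arc(th,r),np.interp(th,[0,.4,1.25],[PHI,PHI,-.15]))
for th in ths[1:]:
    p,q=target(th); bot.servo_line(p,q,speed=14); s=bot.read_state()
    print(round(th,2),round(s["clock"],2),s["ft_force"].round(2),lidfit())
c=bot.read_camera("side")["image"]
cv2.imwrite("pics/h3.png",cv2.resize(c[110:280,255:425],(560,560),interpolation=cv2.INTER_CUBIC))
```

```text
0.12 8.12 [ 0.17  0.49 -0.4 ] (0.038, 213.3, 278)
0.2 8.64 [-0.09 -0.55  0.8 ] (0.041, 213.3, 282)
0.28 9.18 [-0.05  0.02  0.14] (0.041, 213.3, 288)
0.36 9.72 [ 0.34  0.27 -0.15] (0.045, 213.3, 300)
0.44 10.23 [0.24 0.08 0.14] (0.044, 213.3, 299)
0.53 10.73 [ 0.16 -0.2  -0.01] (0.048, 213.3, 298)
0.61 11.25 [0.33 0.81 0.59] (0.042, 213.3, 287)
0.69 11.78 [0.28 0.28 0.44] (0.044, 213.2, 294)
0.77 12.32 [ 0.08  0.84 -0.55] (0.044, 213.3, 291)
0.85 12.87 [ 0.68 -0.04  0.01] (0.038, 213.3, 298)
```

View pics/h3.png

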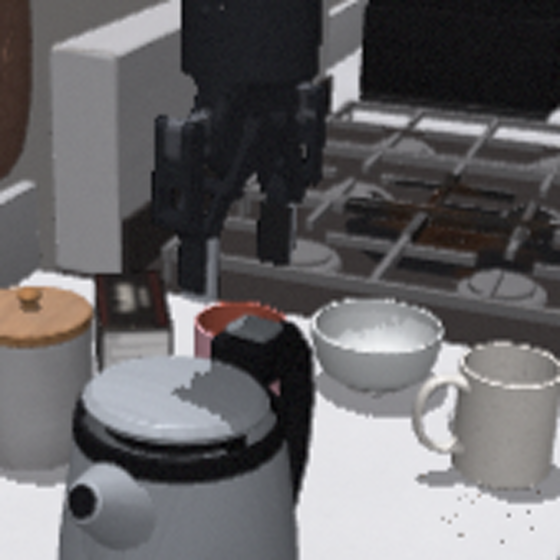

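The picture shows the lid still shut, with the fingers clear above it and the button out. So it wasn't released: the contact trigger was partly noise and the lid finger shared the load. I'll check the tip geometry and averaged forces before pressing again.

```bash
cat >> h.py <<'E'
def force(n=10):
    a=[]
    for _ in range(n):
        bot.dwell(.02); s=bot.read_state(); a.append(np.r_[s["ft_force"],s["moment"]])
    return np.mean(a,0).round(2)
E
python3 - <<'E'
from h import *
import pickle
s=bot.read_state(); q=np.asarray(s["tool_rot"]); r=R.from_quat(q[[1,2,3,0]])
print("phi",np.arcsin(-r.as_matrix()[2,1]),s["grip_width"],s["clock"]); c=bot.read_camera("side"); P=cloud(c)
loc=r.inv().apply((P-s["ee_pos"]).reshape(-1,3)).reshape(P.shape)
for nm,lo,hi in(("lid",30,60),("btn",-60,-30)):
    m=(loc[...,1]>lo)&(loc[...,1]<hi)&(np.abs(loc[...,0])<14)&(loc[...,2]>-45)&(loc[...,2]<30)
    v,u=np.nonzero(m); bot_rows=v>=v.max()-2
    print(nm,m.sum(),"last rows",v.max(),[(int(a),int(b),loc[a,b].round(1).tolist()) for a,b in zip(v[bot_rows],u[bot_rows])][::3])
    for z in range(-40,16,8):
        k=m&(np.abs(loc[...,2]-z)<4); 
        if k.sum(): print("  z",z,"y",np.percentile(loc[k][:,1],[3,50,97]).round(1),"x",np.percentile(loc[k][:,0],[3,97]).round(1))
def fit(c):
    P=cloud(c)-O; a=P@U; b=P@V; z=P[...,2]
    m=(np.hypot(a-4,b)<40)&(z>203)&(z<235)&(np.abs(b)>18); p=np.polyfit(a[m],z[m],1); k=(np.abs(a+75)<9)&(np.abs(b)<9)&(z>215)
    return p[0],np.polyval(p,4),"btn z",np.median(z[k]),np.percentile(z[k],90),k.sum()
print(fit(pickle.load(open("side.pkl","rb"))),fit(c),fit(pickle.load(open("top.pkl","rb"))))
print(force(),bot.read_state()["clock"])
E
```

```text
phi -0.03935527245199118 72.49742472507377 12.9667
lid 330 last rows 202 [(200, 311, [-6.6, 41.4, 11.6]), (200, 314, [1.1, 43.1, 9.1]), (200, 317, [6.7, 41.9, 8.0]), (200, 320, [11.2, 38.9, 7.8]), (201, 315, [4.0, 44.1, 10.0]), (201, 318, [8.9, 41.8, 9.4]), (202, 317, [6.1, 40.7, 12.4])]
  z -40 y [33.  44.2 56.4] x [-9.9 13.1]
  z -32 y [36.7 47.3 53. ] x [ 5.6 13.8]
  z -24 y [38.4 48.6 50.9] x [-6.4 11.9]
  z -16 y [37.2 47.2 50.1] x [-6.2 11.3]
  z -8 y [38.  46.8 50.7] x [-6.  12.4]
  z 0 y [36.4 47.3 50.4] x [-6.  11.5]
  z 8 y [37.  42.5 48.8] x [-6.6 11.8]
btn 343 last rows 190 [(188, 333, [-9.7, -37.1, 10.6]), (188, 336, [-1.9, -35.6, 8.4]), (188, 339, [5.0, -35.4, 6.7]), (188, 342, [11.5, -35.7, 5.3]), (189, 335, [-5.4, -37.8, 11.9]), (189, 338, [2.6, -35.7, 9.4]), (189, 341, [10.8, -33.2, 6.8]), (190, 337, [0.0, -36.6, 12.4]), (190, 340, [7.1, -36.0, 10.5])]
  z -40 y [-58.5 -40.5 -31.4] x [-10.   13.2]
  z -32 y [-57.5 -38.4 -35.4] x [-9.7 13.1]
  z -24 y [-42.4 -37.  -34.8] x [-9.4 12.2]
  z -16 y [-40.4 -36.3 -34.1] x [-8.3 12. ]
  z -8 y [-40.8 -36.6 -34.7] x [-10.3  12. ]
  z 0 y [-41.7 -36.7 -34.3] x [-10.3  11.7]
  z 8 y [-39.8 -36.3 -34. ] x [-8.6 11.5]
(np.float64(-0.011669862426173998), np.float64(210.161432515512), 'btn z', np.float64(226.2613415818979), np.float64(227.01227093517775), np.int64(53)) (np.float64(0.046105860301707616), np.float64(213.269515123317), 'btn z', np.float64(221.6632658735631), np.float64(222.41754928977394), np.int64(45)) (np.float64(-0.0006370341517419099), np.float64(212.3531262467393), 'btn z', np.float64(229.29573344856408), np.float64(232.27690894037477), np.int64(42))
[-0.22 -0.38 -0.06 -0.03  0.02 -0.01] 13.1833
```

Run:
```python
from h import *
import pickle
a=pickle.load(open("side.pkl","rb"))["image"]; b=bot.read_camera("side")["image"]
cv2.imwrite("pics/cmp.png",np.hstack([cv2.resize(x[190:350,255:365],(385,560),interpolation=cv2.INTER_CUBIC) for x in(a,b)]))
d=cv2.absdiff(a,b).max(2)[285:350,255:365]; print((d>25).sum())
```

```text
704
```

View pics/cmp.png

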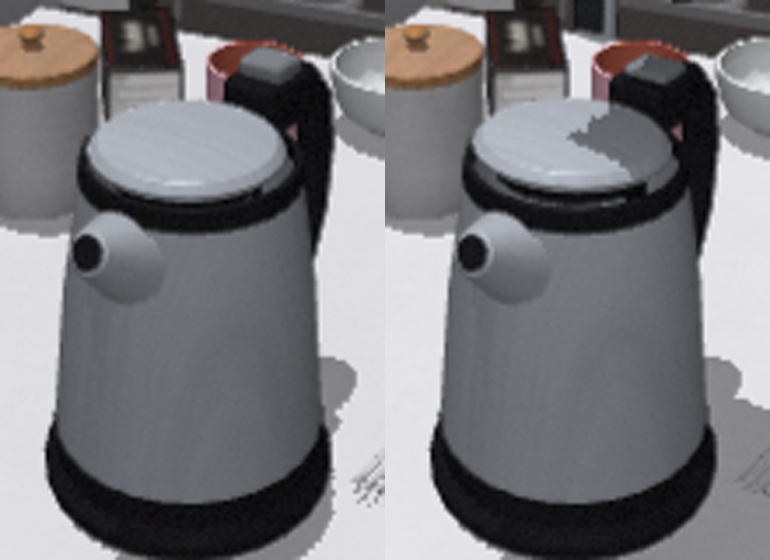

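The comparison (left before, right now) shows the kettle body unmoved. On the right the button has stayed about 4.6 mm down and the lid has lifted slightly (about 0.06 rad), with a wider gap at its front, so it seems hung up on a half-released latch. I'll press the button further, with less tilt so the lid finger stays just above the raised lid.

```bash
cat >> h.py <<'E'
def look():
    P=cloud(bot.read_camera("side"))-O; a=P@U; b=P@V; z=P[...,2]
    m=(np.hypot(a-4,b)<40)&(z>203)&(z<235)&(b<-18); p=np.polyfit(a[m],z[m],1); k=(np.abs(a+75)<9)&(np.abs(b)<9)&(z>215)&(z<230)
    m2=(np.hypot(a-4,b)<40)&(z>203)&(z<235)&(b>18); p2=np.polyfit(a[m2],z[m2],1)
    return "slope L/R",p[0].round(3),p2[0].round(3),"z",np.polyval(p,4).round(1),np.polyval(p2,4).round(1),"btn",np.median(z[k]).round(1)
E
python3 - <<'E'
from h import *
ph=.04
print(look())
p,q=pose("btn",-77,232,ph); bot.servo_line(p,q,speed=40)
f0=force(6)
for d in(3,4.5,5.5,6.2):
    bot.servo_line(pose("btn",-77,228-d,ph)[0],speed=12); print(d,(force(5)-f0).round(2),look(),round(bot.read_state()["clock"],2))
E
```

```text
('slope L/R', np.float64(0.044), np.float64(0.045), 'z', np.float64(213.3), np.float64(213.2), 'btn', np.float64(221.5))
3 [ 0.35 -0.12 -0.28  0.02  0.03  0.02] ('slope L/R', np.float64(0.034), np.float64(0.036), 'z', np.float64(213.4), np.float64(213.4), 'btn', np.float64(222.0)) 15.22
4.5 [-0.06 -0.57  4.72 -0.15  0.12 -0.02] ('slope L/R', np.float64(0.077), np.float64(0.083), 'z', np.float64(217.2), np.float64(217.0), 'btn', np.float64(221.9)) 15.63
5.5 [-0.38 -0.41  5.99 -0.18  0.11 -0.04] ('slope L/R', np.float64(0.078), np.float64(0.09), 'z', np.float64(216.2), np.float64(216.1), 'btn', np.float64(221.8)) 16.02
6.2 [-0.83 -0.38  6.28 -0.19  0.14 -0.03] ('slope L/R', np.float64(0.064), np.float64(0.079), 'z', np.float64(215.5), np.float64(215.5), 'btn', np.float64(221.6)) 16.4
```

The lid now follows the finger (about 0.12 rad). To stop it hanging up again, I'll hold the button down and pivot the gripper about it so the lid finger rises, then continue along the arc.

```bash
cat >> h.py <<'E'
def lidang():
    P=cloud(bot.read_camera("side"))-O; a=P@U; b=P@V; z=P[...,2]
    m=(a>-45)&(a<60)&(np.abs(b)<46)&(np.abs(b)>17)&(z>205)&(z<312)
    p=np.c_[a[m],z[m]]; d=np.linalg.svd(p-p.mean(0),full_matrices=False)[2][0]
    return round(float(np.arctan2(d[1],d[0])%np.pi),3),p.mean(0).round(0),len(p),np.percentile(p[:,1],98).round(0)
E
python3 - <<'E'
from h import *
for ph in np.linspace(.04,-.30,11)[1:]:
    z=228-6.6+8*max(0,np.sin(-ph)); p,q=pose("btn",-76.5,z,ph); bot.servo_line(p,q,speed=6)
    print(round(ph,3),force(1),lidang(),round(bot.read_state()["clock"],2))
c=bot.read_camera("side")["image"]
cv2.imwrite("pics/h4.png",cv2.resize(c[110:280,255:425],(560,560),interpolation=cv2.INTER_CUBIC))
E
```

```text
0.006 [-1.61 -2.24  7.84 -0.55  0.38 -0.05] (2.239, array([ 12., 225.]), 651, np.float64(307.0)) 16.76
-0.028 [-2.52 -2.78  6.8  -0.59  0.28  0.01] (2.252, array([ 13., 227.]), 641, np.float64(308.0)) 17.23
-0.062 [-1.26 -2.69  7.08 -0.63  0.27 -0.04] (2.289, array([ 14., 229.]), 617, np.float64(308.0)) 17.7
-0.096 [-1.5  -2.84  5.17 -0.74  0.28  0.08] (2.343, array([ 14., 230.]), 594, np.float64(308.0)) 18.18
-0.13 [-1.07 -2.8   5.9  -0.57  0.25  0.01] (2.302, array([ 14., 233.]), 560, np.float64(307.0)) 18.64
-0.164 [-0.18 -2.81  6.28 -0.54  0.24  0.01] (2.337, array([ 15., 235.]), 515, np.float64(306.0)) 19.11
-0.198 [-1.63 -2.49  4.72 -0.55  0.19  0.06] (2.279, array([ 15., 239.]), 484, np.float64(308.0)) 19.57
-0.232 [-1.78 -2.12  5.13 -0.5   0.23  0.04] (2.271, array([ 15., 241.]), 457, np.float64(307.0)) 20.04
-0.266 [-1.16 -2.14  4.87 -0.46  0.16  0.04] (2.247, array([ 15., 243.]), 429, np.float64(307.0)) 20.51
-0.3 [-1.13 -2.33  5.49 -0.51  0.2   0.02] (2.22, array([ 14., 244.]), 417, np.float64(306.0)) 20.98
```

View pics/h4.png

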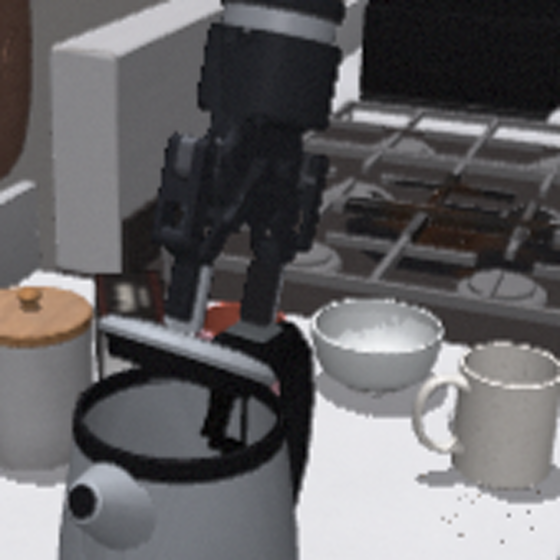

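The picture shows the lid raised to about 0.55 rad and resting against the near finger, with the far finger still on the button. I'll continue along the arc to fully open.

Run:
```python
from h import *
for th in np.linspace(.571,1.37,10)[1:]:
    r=np.interp(th,[.571,1.25],[67.3,76]); p,q=pose("lid",*arc(th,r),np.interp(th,[.571,1.25],[-.30,-.17])); bot.servo_line(p,q,speed=13)
    s=bot.read_state(); print(round(th,2),s["ft_force"].round(1),round(s["clock"],2))
c=bot.read_camera("side")["image"]
cv2.imwrite("pics/h5.png",cv2.resize(c[90:280,235:425],(560,560),interpolation=cv2.INTER_CUBIC))
```

```text
0.66 [0.3 0.9 2.5] 21.69
0.75 [-0.3  0.  -0.1] 22.36
0.84 [ 0.  -0.2 -0.5] 23.03
0.93 [-0.5 -0.2  0.8] 23.71
1.01 [ 0.3 -0.1  0.9] 24.39
1.1 [-1.4 -0.6  1.1] 25.07
1.19 [-1.2 -0.  -0.1] 25.76
1.28 [ 0.4  0.3 -0.6] 26.43
1.37 [-0.1  0.2  0.7] 27.11
```

View pics/h5.png

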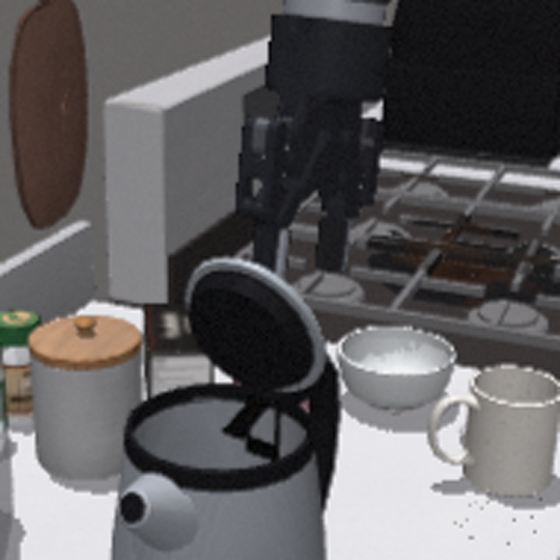

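The picture shows the lid standing open, its upper edge at about crop (245,262), with the finger behind it. I'll back away and check the angle.

Run:
```python
from h import *
p=bot.read_state()["ee_pos"]
bot.servo_line(p-25*U+15*Z,speed=40)
bot.servo_line(p-60*U+85*Z,speed=80)
P=cloud(bot.read_camera("side"))-O; a=P@U; b=P@V; z=P[...,2]
m=(a>-50)&(a<30)&(np.abs(b)<45)&(z>228)&(z<312); q=np.c_[a[m],z[m]]
d=np.linalg.svd(q-q.mean(0),full_matrices=False)[2][0]
print("ang",np.arctan2(d[1],d[0])%np.pi,"top",np.percentile(z[m],[98,100]),m.sum(),bot.read_state()["clock"],bot.read_state()["ft_force"])
c=bot.read_camera("side")["image"]
cv2.imwrite("pics/h6.png",c[60:360,150:450])
import pickle
o=pickle.load(open("side.pkl","rb"))["image"]
f=lambda im:cv2.cvtColor(im[240:350,262:340],6).astype(np.float32)
print("body shift px",cv2.phaseCorrelate(f(o),f(c),cv2.createHanningWindow((78,110),cv2.CV_32F)))
```

```text
ang 1.406216342102644 top [297.11773301 300.02712173] 1305 29.2083 [0.38080043 0.7117818  0.55326088]
body shift px ((-0.014648690309272183, 0.021137000606081813), 0.9635293914874394)
```

View pics/h6.png

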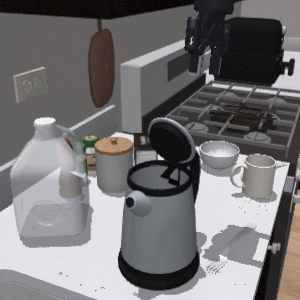

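The picture shows the lid standing fully open at about (175,140), the gripper well clear above, and the other objects looking undisturbed. The lid's top edge is at about 300 mm (303 expected, and this camera reads about 2 mm low), and the kettle body hasn't shifted.

```bash
python3 -c "
from rig import bot
print(bot.finish_job())"
```

```text
the job is handed in; nothing more can be done
None
```

The kettle lid stands fully open, the kettle hasn't moved and the gripper is clear, handed in at about 29 s; the first press left the lid hung up at about 0.06 rad with the button stuck partly down, so I pressed a second time, holding the button while the lid rose slowly under the finger.

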